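# Clamp a bottle in the labelling press

### The job

Get the amber bottle ready for its label: roll it along the press's grey feed deck, without lifting it, until it drops between the two steel rollers under the raised blue head. Then lower the head with its red-ended lever only, until the spring-loaded rubber pad bears firmly on the bottle, a few newtons beyond first touch (aim for about 8 N, never above 20 N), and leave the lever there. Do not push on the head itself, and leave the jar, the syrup bottle and the beaker standing where they are.

Things in the scene. Friction and masses are not known exactly. Their poses are not given: they have to be found in the camera images.
- labeller: Benchtop bottle labelling press, fixed. Origin at table level directly under the middle of the roller nest; x runs along the feed deck away from the robot, y towards the tower, z up. White tower: x -25 to 35, y 64 to 110 mm, 236 mm tall. All positions below are in this frame.
- deck (a point): Middle of the flat grey feed deck's top, at x = -98, y = 0, z = 30 mm. Deck from x = -171 to -25 mm, with low blue guides along both sides (6 mm above the deck, inner faces at y = +-47 mm) and an 8 mm high blue lip across its front end at x = -168 mm.
- nest (a point): Where the bottle's origin lies when it is seated on both rollers: x = 0, y = 0, z = 54.4 mm (5.6 mm lower than when lying on the deck), with up to 5 mm of play along y. The two fixed steel rollers, diameter 20 mm, lie parallel to y with axes at x = -20, z = 20 mm and x = 32, z = 30 mm.
- bottle: Amber bottle lying on the feed deck, 0.14 to 0.28 kg, free to roll. Origin on its axis at the middle of the 60 mm diameter, 85 mm long body; its y axis is the bottle's axis (at the start parallel to the labeller's y within about 0.1 rad), white cap (31 mm diameter) at -y, ending 76 mm from the origin.
- press_head: Blue head that slides straight down the tower when the lever is lowered, 42 mm for each rad of lever. 40 (x) by 78 (y) by 28 mm high; origin at the centre of the pad's stem, over the nest (x = y = 0), at z = 175 mm with the lever fully up.
- stem_exit (a point): Where the steel stem leaves the head, 14 mm below the head's origin. The rubber pad (30 by 40 mm) hangs on it; as the stem is screwed in or out by users, the pad's underside is 39 to 56 mm below this point (not measured: feel for it). The pad is spring loaded, 3 N per mm, 12 mm of travel. With the lever as found, the rolling bottle passes under it with 9 mm or more to spare.
- lift_lever (a joint): Lever angle, rad: 0 fully up (the lever points to -x and 34 degrees up), grows as it is lowered, level at 0.6, stop at 1.25. It stays where it is left: stiff, about 7.5 N at the red end to move it. After the pad's first touch each 0.01 rad adds about 1.3 N at the pad and 0.5 N at the red end.
- lever_grip (a point): Middle of the lever's red end, a crossbar of 18 mm diameter, 46 mm long, parallel to y, centred at y = 144 mm. It moves on a circle of 100 mm radius about the pivot axis at x = 0, z = 150 mm.
- syrup: Bystander: upright amber bottle with black cap, 54 mm diameter, 115 mm tall, origin at its underside.
- cream_jar: Bystander: white jar, 62 mm diameter, 55 mm tall, origin at its underside.
- beaker: Bystander: glass beaker, 60 mm diameter, 70 mm tall, origin at its underside.
Things that resemble listed ones, but are neither listed nor needed, are in the scene too. What is shaped like the bottle but green or turquoise is not meant.

How it is judged (in metres and radians):
On the way, in this order (a step that is already met when the one before it is completed fails the run):
1. the bottle is seated between the rollers while the head is still up (distance between bottle and nest below 0.01 m and angle between the y axis of bottle and the y axis of labeller, either way round below 0.12 rad and linear speed of bottle below 0.03 m/s and value of joint lift_lever below 0.3 rad and contact force between press_head and bottle below 0.5 N), for 0.2 s.
2. the pad bears on the bottle (contact force between press_head and bottle above 3 N), for 0.2 s.
At the end, for the whole second after the job is handed in: The bottle is at rest between the two rollers (axis middle within 10 mm of the nest point, axis within 0.12 rad of the rollers'), the lever is lowered (beyond 0.3 rad) and the released head's pad bears on the bottle with 3 to 20 N (distance between bottle and nest below 0.01 m and angle between the y axis of bottle and the y axis of labeller, either way round below 0.12 rad and contact force between press_head and bottle between 3 and 20 N and linear speed of bottle below 0.02 m/s and value of joint lift_lever above 0.3 rad); the robot touches nothing.
It fails at once if the pad presses the bottle with more than 20 N (contact force between press_head and bottle above 20 N).
It fails at once if the bottle is lifted off the deck (its middle more than 15 mm above its rolling height) (z of bottle in the frame of labeller above 0.075 m).
It fails at once if the robot pushes on the head, stem or pad itself with more than 4 N (contact force between any of the fingers, the arm and press_head above 4 N).
It fails at once if a bystander is moved more than 30 mm or tipped (distance of any of syrup, cream_jar, beaker from where it was at the start of the episode above 0.03 m or angle between any of syrup, cream_jar, beaker's own z axis and vertical above 0.4 rad).
It also fails if it takes over 61 s, if anything falls off the work surface, if the arm or the gripper's body presses on something with over 40 N, if the wrist force passes 120 N, or if a joint passes its speed limit or range.

### The arm

A 6-joint arm with a two-finger parallel gripper is mounted at the origin on the work surface. World frame = base frame: x ahead of the robot, y to its left, z up, the work surface at z = 0. Lengths are in mm, angles in rad, forces in N, time in s.
With the tool pointing down it reaches from about 275 to 750 mm from the base axis. Payload 10.2 kg.
Tool frame: the origin (TCP) lies midway between the tips of the shut fingers; the grasp point (between the pads) lies 19 mm behind it; z points along the fingers, y is the line along which they close (so a half turn about z gives the same grasp; the last joint's range is limited). The gripper opens to 85 mm and grips with 20 to 120 N. Pads are 22 mm wide; open, the fingers measure 114 mm over their backs; the gripper's body (76 mm by 85 mm) begins 54 mm behind the grasp point. The pads swing forward as they close: fully open they stand 13 mm farther back than shut.
Start: joints at [-1.497, 0.313, 1.498, -0, 1.331, -0.223], TCP at [153.529, -502.056, 231.294] pointing down, gripper open.
Joint ranges: [-2.94, 2.94], [-0.97, 2.17], [0.19, 2.56], [-1.23, 4.37], [0.02, 3.11], [-2.88, 2.88]. Speed limits (rad/s): [2.39, 2.39, 3.01, 3.14, 3.14, 3.14].

### API

Orientations are given as a unit quaternion [w, x, y, z].
In Python, from rig import ctrl gives the robot as it stands.
- The arm moves only by the tool arm_command, never from a script. Its argument "increments" is a list of rows, each an object with "dr": the turn, a rotation vector about the tool's x, y, z in units of pi/4 rad (1.0 is pi/4 rad), a list of three; "offset": the shift along the tool's x, y, z in units of 120 mm (1.0 is 120 mm), a list of three; "hand": the opening, from -1 (shut) to 1 (fully open). A call has 1 to 8 rows; each row shifts and turns the commanded pose from where the row before left it, along the tool's axes as they then stand; what a row does not reach is not made up. A row lasts 1/10 s, in which the tool goes at most 50 mm and 8.59 degrees, less where a joint would pass 70% of its speed; a pose out of reach is approached as far as the arm can. A call with a number of a shift or a turn outside -1 to 1 is refused whole. A call with a gripper value outside its range is refused whole. The fingers move at their own pace and stop on an object; "grip_force" is the grip in N (left out, the last holds). Time passes only in rows, so rows that do not move let the fingers close. It gives the time, the measured TCP pose, the force, the opening and the grip force at its end, in the units of the state.
- ctrl.sense(): the state, without advancing time (a new reading comes with each control period).
- ctrl.capture(name): name is "scene" or "top" or "wrist"; returns the picture (400x640x3 uint8, red, green, blue); there is no depth.
- ctrl.camera_info(name): a dict with "K" (3x3 intrinsics, pixels), "R" (3x3) and "t" (3): a world point X has camera coordinates R X + t. Camera axes: x right, y down, z forward; pixel columns grow to the right and rows downward; lengths in mm; the calibration is good to about 2 mm. A picture is of the moment at which its call begins: read the wrist's pose just before it. camera_info takes no time and is no camera call; for the wrist camera it gives the pose at the moment of the call.
- ctrl.finish_job(): hands the job in; it is judged then, once.
The state is a dict: "time_s": time; "joints": joint angles; "dq": joint speeds; "tau": joint torques, N m; "eef_pos": TCP position; "ee_rot": TCP orientation; "force": force on the tool from outside, world axes, zero at the start; "wrist_torque": the same for the moment, N m; "grip_width": opening from 0.0 (shut) to 1.0 (fully open); "grip_force": force on a finger pad.
Only numpy, scipy, OpenCV 4.12 (cv2) and the standard library are available. Lean on these libraries where they do the work, as an engineer would, in place of code of your own. Each camera call takes 0.05 s, during which the arm holds its last target. There are 200 camera calls.

## Working session

There is one attempt and no reset: what is moved stays moved. The work goes in short steps, Python scripts to look and compute and a tool call to move; the robot and the scene stay as the last step left them, time stands still between calls to the robot, and variables do not carry over. Pictures are saved under pics/ and viewed, at most 10 in all, crops included, and the job is handed in when it is done.

Besides the shell and the picture viewer there is one more tool, called by a JSON object that holds its "method" and its "body", one argument or row to a line. arm_command: Moves the arm, as the interface text tells. Shifts and turns lie within -1 to 1; 1 stands for 120 mm of shift or pi/4 rad of turn. Its arguments: {"type":"object","properties":{"increments":{"type":"array"},"grip_force":{"type":"number"}},"required":["increments"]}

```bash
mkdir -p pics; ls; python3 - <<'E'
from rig import ctrl
import cv2
for n in("scene","top"):
    im=ctrl.capture(n); cv2.imwrite(f"pics/{n}0.png",im[:,:,::-1])
    c=ctrl.camera_info(n); print(n,c)
print(ctrl.sense())
E
```

```text
pics
scene {'K': array([[463.66455403,   0.        , 315.62217885],
       [  0.        , 463.66455403, 196.97782051],
       [  0.        ,   0.        ,   1.        ]]), 'R': array([[ 0.77241372,  0.63509666, -0.00541172],
       [ 0.5458891 , -0.66822519, -0.50545049],
       [-0.32462616,  0.38746269, -0.86283864]]), 't': array([-396.08448513, -174.35921573, 1203.61915535])}
top {'K': array([[367.01055918,   0.        , 319.52714797],
       [  0.        , 367.01055918, 199.5272869 ],
       [  0.        ,   0.        ,   1.        ]]), 'R': array([[-0.01362992, -0.99934731, -0.03345405],
       [-0.99952488,  0.01454208, -0.02717598],
       [ 0.02764473,  0.03306775, -0.99907071]]), 't': array([ 40.57365481, 484.03965796, 969.38507019])}
{'time_s': 0.1, 'joints': array([-1.49743790e+00,  3.13378828e-01,  1.49839181e+00,  1.53061355e-05,
        1.33098495e+00, -2.23404558e-01]), 'dq': array([-0.0001736 , -0.00067562, -0.00097777,  0.00248855, -0.00039817,
        0.0010542 ]), 'tau': array([ 3.15260797e-03, -4.12898827e+01, -2.60143089e+01, -2.21617233e-04,
        2.97292398e-03,  1.20682952e-06]), 'eef_pos': array([ 153.49573021, -501.81167137,  230.78852915]), 'ee_rot': array([-5.79275462e-04,  9.89011752e-01,  1.47835775e-01,  5.09947096e-05]), 'force': array([ 0.24169925, -0.43853259,  0.06047649]), 'wrist_torque': array([ 0.00331046, -0.02132773,  0.01261051]), 'grip_force': 0.0, 'grip_width': 1.0032840267578735}
```

View pics/scene0.png

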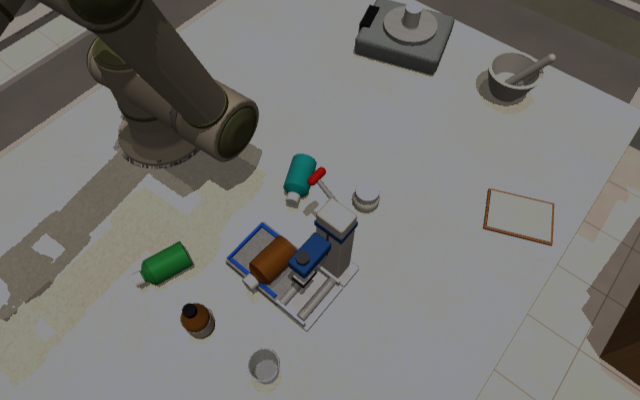

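View pics/top0.png

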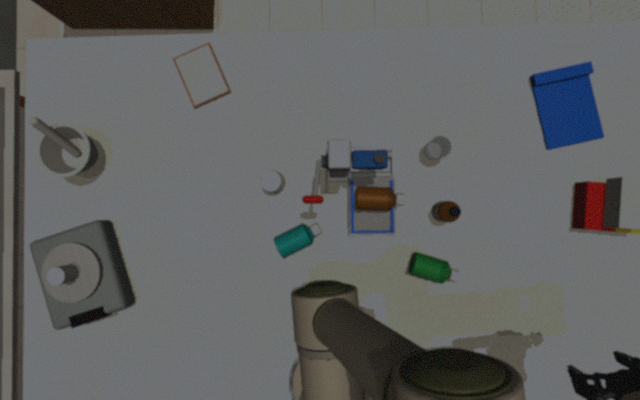

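The scene view shows the press at about (300,260), with the amber bottle on its deck at (272,260) and the red lever end at (317,176). In the top view the bottle is at (375,199), the lever end at (313,199) and the deck front at v≈233. I'll enlarge both views to get precise points.

```bash
python3 - <<'E'
import cv2
a=cv2.imread("pics/top0.png")[125:255,290:480]; b=cv2.imread("pics/scene0.png")[150:350,200:400]
f=lambda i,s:cv2.convertScaleAbs(cv2.resize(i,None,fx=s,fy=s,interpolation=cv2.INTER_CUBIC),alpha=1.6)
cv2.imwrite("pics/t1.png",f(a,4)); cv2.imwrite("pics/s1.png",f(b,3))
E
```

```text
(no output)
```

View pics/t1.png

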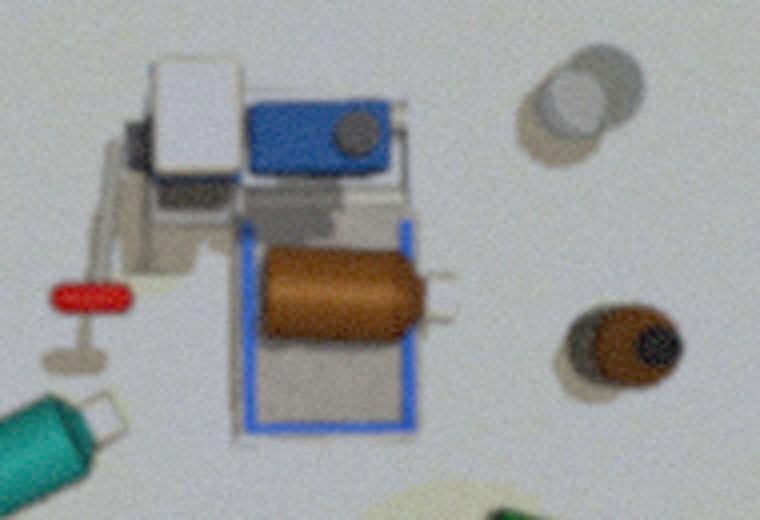

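View pics/s1.png

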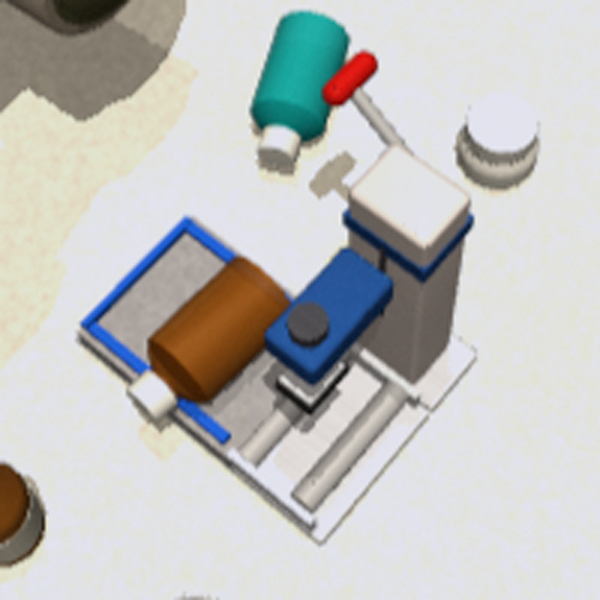

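```bash
cat > h.py <<'E'
import numpy as np
from rig import ctrl
from scipy.optimize import least_squares
T=lambda u,v:("top",290+u/4,125+v/4)
S=lambda u,v:("scene",200+u/3,150+v/3)
C={n:ctrl.camera_info(n) for n in("top","scene")}
def proj(n,X):
    c=C[n];p=c["K"]@(c["R"]@X+c["t"]);return p[:2]/p[2]
def l2w(p,X):
    c,s=np.cos(p[2]),np.sin(p[2]);return np.array([p[0]+c*X[0]-s*X[1],p[1]+s*X[0]+c*X[1],X[2]])
E
python3 - <<'E'
from h import *
L=[(T(153,57),(35,110,236)),(T(243,57),(35,64,236)),(T(153,172),(-25,110,236)),(T(240,175),(-25,64,236)),
(T(92,298),(-82.5,144,206.5)),(T(250,428),(-168,50,38)),(T(409,428),(-168,-50,38)),
(S(350,203),(-25,64,236)),(S(402,148),(-25,110,236)),(S(470,200),(35,110,236)),(S(430,260),(35,64,236)),
(S(350,78),(-82.5,144,206.5)),(S(187,222),(-168,50,38)),(S(88,327),(-168,-50,38))]
def fit(L,free_z=False):
    f=lambda p:np.concatenate([proj(m[0],l2w(p,np.array(X,float))+[0,0,p[3] if free_z else 0])-m[1:] for m,X in L])
    r=least_squares(f,[480,-80,0]+([0] if free_z else []),loss='soft_l1');return r.x,f(r.x).reshape(-1,2).round(1)
p,res=fit(L);print(p,res.tolist());print(fit(L,True)[0])
# lever red end triangulated
M=[T(92,298),S(350,78)]
r=least_squares(lambda X:np.concatenate([proj(m[0],X)-m[1:] for m in M]),[400,0,200]);print("red",r.x,r.cost, l2w(p,(-82.5,144,206.5)))
B=[(T(263,295),(0,42.5,60)),(T(457,297),(0,-76,60)),(S(155,408),(0,-76,60))]
b,rb=fit(B);print("bottle",b,rb.tolist());d=b-p
c,s=np.cos(p[2]),np.sin(p[2]);print("bottle in lab",c*d[0]+s*d[1],-s*d[0]+c*d[1],d[2])
print(fit(B,True)[0])
E
```

```text
[ 568.40833844 -103.32391925  -18.85488799] [[0.1, -1.3], [0.1, -1.7], [0.3, -0.8], [1.2, -1.8], [-0.1, -3.5], [0.7, -0.6], [0.2, -0.8], [-2.3, -3.8], [-3.1, -3.0], [1.1, -1.4], [-1.9, -3.0], [1.5, -0.3], [-1.3, 0.3], [-0.6, -2.2]]
[ 567.63467003 -102.28391364  -18.85205492  -11.10631717]
red [480.51478396  42.3950263  197.68395994] 0.35977821969995444 [486.67732607  41.11392765 206.5       ]
bottle [ 4.83895085e+02 -1.01049371e+02  3.89040222e-03] [[-0.2, 0.0], [-1.1, -1.4], [-3.6, 0.1]]
bottle in lab -84.52418041871341 1.8238870631186004 18.85877839664131
[ 4.83893978e+02 -1.01049408e+02  3.85832359e-03 -8.70764160e-03]
```

{"method": "arm_command", "body": {
  "increments": [
    {"dr": [0, 0, 0.189], "offset": [0, 0, -0.2], "hand": 1},
    {"dr": [0, 0, 0.189], "offset": [0, 0, -0.2], "hand": 1},
    {"dr": [0, 0, 0], "offset": [0.17, -0.28, 0], "hand": 0},
    {"dr": [0, 0, 0], "offset": [0.17, -0.28, 0], "hand": 0},
    {"dr": [0, 0, 0], "offset": [0.17, -0.28, 0], "hand": 0},
    {"dr": [0, 0, 0], "offset": [0.17, -0.28, 0], "hand": 0},
    {"dr": [0, 0, 0], "offset": [0.17, -0.28, 0], "hand": 0},
    {"dr": [0, 0, 0], "offset": [0.17, -0.28, 0], "hand": 0}
  ]
}}

```text
time_s: 0.9
eef_pos: [276.4, -298.9, 279.1]
ee_rot: [-0.0, 1.0, -0.0, -0.0]
force: [0.0, -1.3, 0.6]
grip_width: 0.496
grip_force: 0.0
```

{"method": "arm_command", "body": {
  "increments": [
    {"dr": [0, 0, 0], "offset": [0.17, -0.28, 0], "hand": 0},
    {"dr": [0, 0, 0], "offset": [0.17, -0.28, 0], "hand": 0},
    {"dr": [0, 0, 0], "offset": [0.17, -0.28, 0], "hand": 0},
    {"dr": [0, 0, 0], "offset": [0.17, -0.28, 0], "hand": 0},
    {"dr": [0, 0, 0], "offset": [0.17, -0.28, 0], "hand": 0},
    {"dr": [0, 0, 0], "offset": [0.17, -0.28, 0], "hand": 0},
    {"dr": [0, 0, 0], "offset": [0, 0, 0], "hand": 0},
    {"dr": [0, 0, 0], "offset": [0, 0, 0], "hand": 0}
  ]
}}

```text
time_s: 1.7
eef_pos: [398.3, -98.5, 279.0]
ee_rot: [-0.0, 1.0, 0.001, -0.0]
force: [0.7, -0.5, -0.3]
grip_width: 0.499
grip_force: 0.0
```

```bash
python3 - <<'E'
from rig import ctrl
import cv2,pickle
s=ctrl.sense();print(s["time_s"],s["eef_pos"],s["ee_rot"],s["grip_width"])
c=ctrl.camera_info("wrist");im=ctrl.capture("wrist");print(c)
cv2.imwrite("pics/w1.png",cv2.convertScaleAbs(im[:,:,::-1],alpha=1.4));pickle.dump(c,open("w1.pkl","wb"))
E
```

```text
1.7 [398.34843232 -98.45866334 279.02408959] [-5.26722833e-05  9.99999513e-01  9.18786920e-04 -3.57080647e-04] 0.4993288465163904
{'K': array([[358.51117506,   0.        , 320.09940545],
       [  0.        , 358.51117506, 201.61410594],
       [  0.        ,   0.        ,   1.        ]]), 'R': array([[ 1.22022539e-03, -9.99999248e-01, -1.26372583e-04],
       [-9.56745317e-01, -1.20421069e-03,  2.90924300e-01],
       [-2.90924234e-01, -2.34086840e-04, -9.56746066e-01]]), 't': array([-99.05012024, 328.5875784 , 540.59098503])}
```

View pics/w1.png

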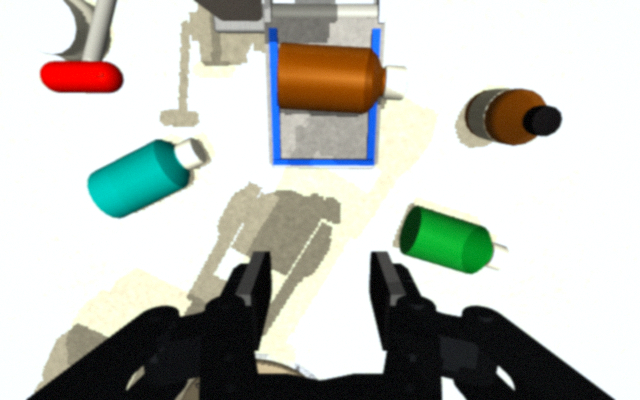

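The wrist view shows the lip at v≈162 between u≈275 and 375, the bottle body spanning u 277–380 and v 43–112, the cap end at (404,82) and the red end at (82,77). Next I'll fuse all three views.

```bash
cat >> h.py <<'E'
import pickle
C["w1"]=pickle.load(open("w1.pkl","rb"))
W=lambda u,v:("w1",u,v)
E
python3 - <<'E'
from h import *
def tri(M,x0=(450,0,100)):
    f=lambda X:np.concatenate([proj(m[0],X)-m[1:] for m in M])
    r=least_squares(f,x0);return r.x.round(1),f(r.x).round(1)
print("red",tri([T(92,298),S(350,78),W(82,77)]))
print("lipL",tri([T(250,428),S(187,222),W(275,162)]))
print("lipR",tri([T(409,428),S(88,327),W(375,162)]))
print("capend",tri([T(457,297),S(152,408),W(404,82)]))
print("towerNL",tri([T(153,172),S(402,148)]),"NR",tri([T(240,175),S(350,203)]))
# bottle by silhouette tangents, radius 30, z free
def sil(n,X0):  # project axis point, +-r perpendicular tangent
    c=C[n];cam=-c["R"].T@c["t"];d=X0-cam;d[1]=0;L=np.hypot(d[0],d[2]);a=np.arctan2(d[0],-d[2]);h=np.arcsin(30/L);q=L*np.cos(h)
    return [proj(n,cam+np.array([q*np.sin(a+k*h),X0[1]-cam[1],-q*np.cos(a+k*h)]))[1] for k in(1,-1)]
def f(p):
    X=np.array([p[0],-101.,p[1]]);return np.r_[np.array(sil("top",X))-[125+248/4,125+343/4],np.array(sil("w1",X))-[43.5,112]]
r=least_squares(f,[480,60]);print("bottle x,z",r.x,r.fun)
E
```

```text
red (array([480.4,  42.4, 197.2]), array([-0.4, -0.4, -0.6,  0.2, -0. ,  0. ]))
lipL (array([399.4, -49.4,  34.1]), array([-0.6, -0.1, -0.6, -0.2,  0.1, -0.2]))
lipR (array([ 399.9, -156.9,   34.5]), array([ 1.7, -0.8, -1.9, -0.1, -1.4, -0.5]))
capend (array([ 482.4, -178. ,   59.2]), array([-0.8, -0.7, -3.5,  0. , -0.9, -0.9]))
towerNL (array([546.1,   9.9, 222.8]), array([-1.1, -1.1, -1.3,  0.2])) NR (array([543.9, -36. , 216.7]), array([-0.9, -0.8, -1. ,  0.1]))
bottle x,z [483.91950255  69.33969795] [-0.78739793 -0.33218849  0.20657173  0.18612276]
```

{"method": "arm_command", "body": {
  "increments": [
    {"dr": [0, 0, 0], "offset": [0.2, 0.033, 0], "hand": 0},
    {"dr": [0, 0.167, 0], "offset": [0, 0, 0], "hand": 0},
    {"dr": [0, 0.167, 0], "offset": [0, 0, 0], "hand": 0},
    {"dr": [0, 0.167, 0], "offset": [0, 0, 0], "hand": 0},
    {"dr": [0, 0.167, 0], "offset": [0, 0, 0], "hand": 0},
    {"dr": [0, 0.167, 0], "offset": [0, 0, 0], "hand": 0},
    {"dr": [0, 0.165, 0], "offset": [0, 0, 0], "hand": 0},
    {"dr": [0, 0, 0], "offset": [0, 0, 0], "hand": 0}
  ]
}}

```text
time_s: 2.55
eef_pos: [420.6, -103.7, 277.7]
ee_rot: [0.0, 0.924, -0.003, 0.383]
force: [-0.1, 0.1, -0.4]
grip_width: 0.502
grip_force: 0.0
```

{"method": "arm_command", "body": {
  "increments": [
    {"dr": [0, 0, 0], "offset": [-0.22, 0, 0.22], "hand": 0},
    {"dr": [0, 0, 0], "offset": [-0.22, 0, 0.22], "hand": 0},
    {"dr": [0, 0, 0], "offset": [-0.22, 0, 0.22], "hand": 0},
    {"dr": [0, 0, 0], "offset": [-0.22, 0, 0.22], "hand": 0},
    {"dr": [0, 0, 0], "offset": [0, 0, 0], "hand": 0}
  ]
}}

```text
time_s: 3.05
eef_pos: [422.4, -102.2, 133.6]
ee_rot: [-0.004, 0.925, -0.0, 0.381]
force: [-0.0, 1.1, 1.1]
grip_width: 0.5
grip_force: 0.0
```

{"method": "arm_command", "body": {
  "increments": [
    {"dr": [0, 0, 0], "offset": [-0.168, 0, 0.168], "hand": 0},
    {"dr": [0, 0, 0], "offset": [-0.168, 0, 0.168], "hand": 0},
    {"dr": [0, 0, 0], "offset": [-0.168, 0, 0.168], "hand": 0},
    {"dr": [0, 0, 0], "offset": [0, 0, 0], "hand": 0},
    {"dr": [0, 0, 0], "offset": [0, 0, 0], "hand": 0}
  ]
}}

```text
time_s: 3.55
eef_pos: [424.6, -102.9, 54.9]
ee_rot: [-0.002, 0.923, 0.0, 0.385]
force: [-0.5, 0.0, 0.7]
grip_width: 0.501
grip_force: 0.0
```

```bash
python3 - <<'E'
from rig import ctrl
import cv2
s=ctrl.sense();print(s["eef_pos"],s["force"])
b=ctrl.capture("scene")[150:350,150:400,::-1]
cv2.imwrite("pics/s2.png",cv2.convertScaleAbs(cv2.resize(b,None,fx=3,fy=3,interpolation=cv2.INTER_CUBIC),alpha=1.6))
E
```

```text
[ 424.56135989 -102.92223674   54.85213612] [-0.53013869  0.02093666  0.66209563]
```

View pics/s2.png

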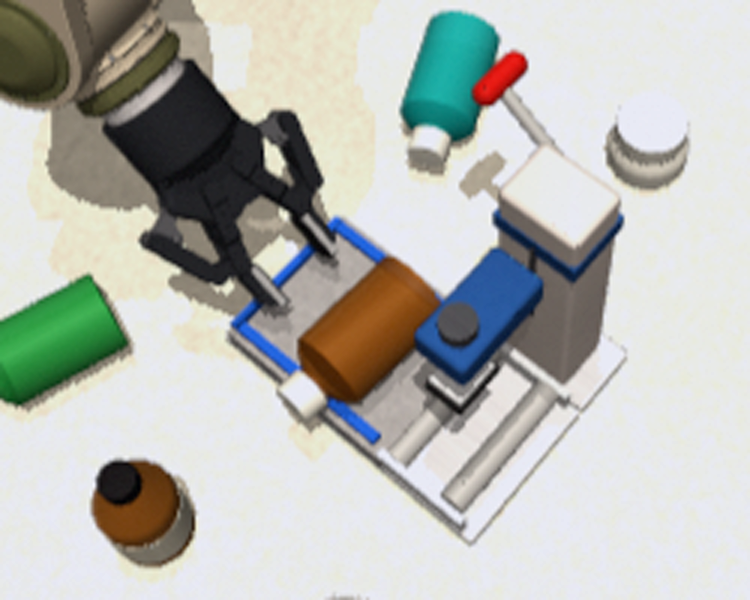

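{"method": "arm_command", "body": {
  "increments": [
    {"dr": [0, 0, 0], "offset": [0.01, 0, 0.07], "hand": 0},
    {"dr": [0, 0, 0], "offset": [0.035, 0, 0.035], "hand": 0},
    {"dr": [0, 0, 0], "offset": [0.0177, 0, 0.0177], "hand": 0},
    {"dr": [0, 0, 0], "offset": [0.0177, 0, 0.0177], "hand": 0},
    {"dr": [0, 0, 0], "offset": [0.0177, 0, 0.0177], "hand": 0},
    {"dr": [0, 0, 0], "offset": [0.0177, 0, 0.0177], "hand": 0},
    {"dr": [0, 0, 0], "offset": [0.0177, 0, 0.0177], "hand": 0},
    {"dr": [0, 0, 0], "offset": [0.0177, 0, 0.0177], "hand": 0}
  ]
}}

```text
time_s: 4.4
eef_pos: [454.4, -102.5, 48.4]
ee_rot: [-0.001, 0.923, 0.001, 0.384]
force: [0.5, -0.6, -0.9]
grip_width: 0.501
grip_force: 0.0
```

{"method": "arm_command", "body": {
  "increments": [
    {"dr": [0, 0, 0], "offset": [0.0177, 0, 0.0177], "hand": 0},
    {"dr": [0, 0, 0], "offset": [0.0177, 0, 0.0177], "hand": 0},
    {"dr": [0, 0, 0], "offset": [0.0177, 0, 0.0177], "hand": 0},
    {"dr": [0, 0, 0], "offset": [0.0177, 0, 0.0177], "hand": 0},
    {"dr": [0, 0, 0], "offset": [0.0177, 0, 0.0177], "hand": 0},
    {"dr": [0, 0, 0], "offset": [0.0177, 0, 0.0177], "hand": 0},
    {"dr": [0, 0, 0], "offset": [0.0177, 0, 0.0177], "hand": 0},
    {"dr": [0, 0, 0], "offset": [0.0177, 0, 0.0177], "hand": 0}
  ]
}}

```text
time_s: 5.2
eef_pos: [478.5, -102.5, 48.5]
ee_rot: [-0.001, 0.923, 0.001, 0.384]
force: [-0.0, -0.4, -0.2]
grip_width: 0.499
grip_force: 0.1
```

```bash
python3 - <<'E'
from rig import ctrl
import cv2
s=ctrl.sense();print(s["eef_pos"],s["force"])
b=ctrl.capture("scene")[180:330,200:400,::-1]
t=ctrl.capture("top")[125:275,290:480,::-1]
f=lambda b:cv2.convertScaleAbs(cv2.resize(b,(400,316),interpolation=cv2.INTER_CUBIC),alpha=1.6)
cv2.imwrite("pics/s3.png",cv2.hconcat([f(b),f(t)]))
E
```

```text
[ 478.46544825 -102.45471233   48.47111845] [-0.03729811 -0.38644653 -0.2309262 ]
```

View pics/s3.png

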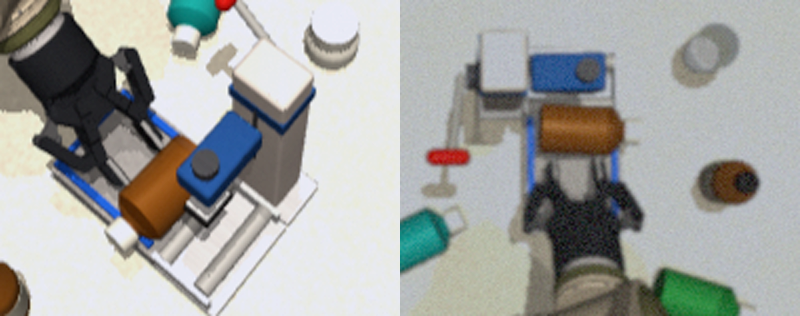

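The bottle is rolling straight ahead of the fingers in both views, so I'll keep pushing.

{"method": "arm_command", "body": {
  "increments": [
    {"dr": [0, 0, 0], "offset": [0.0177, 0, 0.0177], "hand": 0},
    {"dr": [0, 0, 0], "offset": [0.0177, 0, 0.0177], "hand": 0},
    {"dr": [0, 0, 0], "offset": [0.0177, 0, 0.0177], "hand": 0},
    {"dr": [0, 0, 0], "offset": [0.0177, 0, 0.0177], "hand": 0},
    {"dr": [0, 0, 0], "offset": [0.0177, 0, 0.0177], "hand": 0},
    {"dr": [0, 0, 0], "offset": [0.0177, 0, 0.0177], "hand": 0},
    {"dr": [0, 0, 0], "offset": [0.0177, 0, 0.0177], "hand": 0},
    {"dr": [0, 0, 0], "offset": [0.0177, 0, 0.0177], "hand": 0}
  ]
}}

```text
time_s: 6.1
eef_pos: [502.5, -102.4, 48.5]
ee_rot: [-0.001, 0.923, 0.001, 0.384]
force: [0.3, -0.2, 0.0]
grip_width: 0.5
grip_force: 0.0
```

{"method": "arm_command", "body": {
  "increments": [
    {"dr": [0, 0, 0], "offset": [0.0177, 0, 0.0177], "hand": 0},
    {"dr": [0, 0, 0], "offset": [0.0177, 0, 0.0177], "hand": 0},
    {"dr": [0, 0, 0], "offset": [0.0177, 0, 0.0177], "hand": 0},
    {"dr": [0, 0, 0], "offset": [0.0177, 0, 0.0177], "hand": 0},
    {"dr": [0, 0, 0], "offset": [0.0177, 0, 0.0177], "hand": 0},
    {"dr": [0, 0, 0], "offset": [0.0177, 0, 0.0177], "hand": 0},
    {"dr": [0, 0, 0], "offset": [0.0177, 0, 0.0177], "hand": 0},
    {"dr": [0, 0, 0], "offset": [0, 0, 0], "hand": 0}
  ]
}}

```text
time_s: 6.9
eef_pos: [523.6, -102.4, 48.6]
ee_rot: [-0.001, 0.923, 0.001, 0.384]
force: [-0.4, -0.1, 0.8]
grip_width: 0.496
grip_force: 0.0
```

```bash
python3 - <<'E'
from rig import ctrl
import cv2
s=ctrl.sense();print(s["eef_pos"],s["force"])
b=ctrl.capture("scene")[180:330,200:400,::-1]
t=ctrl.capture("top")[125:275,290:480,::-1]
f=lambda b:cv2.convertScaleAbs(cv2.resize(b,(400,316),interpolation=cv2.INTER_CUBIC),alpha=1.6)
cv2.imwrite("pics/s4.png",cv2.hconcat([f(b),f(t)]))
E
```

```text
[ 523.5970577  -102.39304218   48.64699672] [-0.3724045  -0.105754    0.84073259]
```

View pics/s4.png

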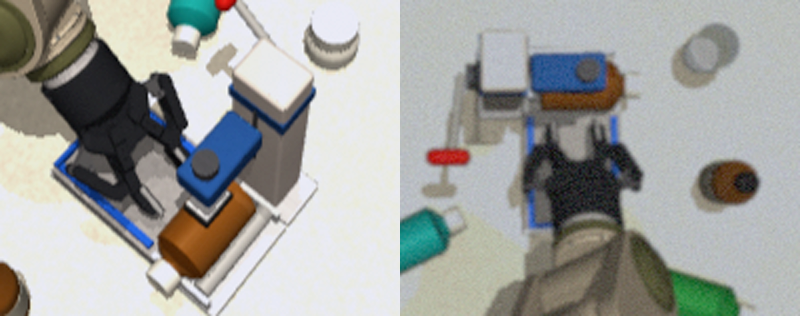

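{"method": "arm_command", "body": {
  "increments": [
    {"dr": [0, 0, 0], "offset": [-0.12, 0, -0.12], "hand": 0},
    {"dr": [0, 0, 0], "offset": [-0.235, 0, -0.235], "hand": 0},
    {"dr": [0, 0, 0], "offset": [-0.235, 0, -0.235], "hand": 0},
    {"dr": [0, 0, 0], "offset": [0.236, 0, -0.236], "hand": -1},
    {"dr": [0, 0, 0], "offset": [0.236, 0, -0.236], "hand": -1},
    {"dr": [0, 0, 0], "offset": [0.236, 0, -0.236], "hand": -1},
    {"dr": [0, 0, 0], "offset": [0.236, 0, -0.236], "hand": -1},
    {"dr": [0, 0, 0], "offset": [0.236, 0, -0.236], "hand": -1}
  ]
}}

```text
time_s: 7.8
eef_pos: [424.7, -101.9, 207.3]
ee_rot: [-0.008, 0.922, 0.003, 0.388]
force: [1.2, -0.8, 0.0]
grip_width: 0.001
grip_force: 0.0
```

{"method": "arm_command", "body": {
  "increments": [
    {"dr": [0, -0.167, 0], "offset": [0, 0, 0], "hand": -1},
    {"dr": [0, -0.167, 0], "offset": [0, 0, 0], "hand": -1},
    {"dr": [0, -0.167, 0], "offset": [0, 0, 0], "hand": -1},
    {"dr": [0, -0.167, 0], "offset": [0, 0, 0], "hand": -1},
    {"dr": [0, -0.167, 0], "offset": [0, 0, 0], "hand": -1},
    {"dr": [0, -0.165, 0], "offset": [0, 0, 0], "hand": -1},
    {"dr": [0, 0, 0], "offset": [0, 0, 0], "hand": -1}
  ]
}}

```text
time_s: 8.5
eef_pos: [426.9, -100.5, 205.8]
ee_rot: [-0.009, 0.999, 0.01, 0.031]
force: [0.0, 0.3, 0.1]
grip_width: 0.002
grip_force: 0.0
```

```bash
python3 - <<'E'
from h import *
import cv2
s=ctrl.sense();print(s["time_s"],s["eef_pos"],s["ee_rot"],s["force"])
p=(568,-102.5,0)
b=ctrl.capture("scene")[:,:,::-1].copy();t=ctrl.capture("top")[:,:,::-1].copy()
for X in [(0,-76,54.4),(0,42.5,54.4),(0,-42.5,54.4),(-82.5,144,206.5),(-88,144,197.5)]:print(X,proj("scene",l2w(p,X)),proj("top",l2w(p,X)))
f=lambda b,s:cv2.convertScaleAbs(cv2.resize(b,(400,500),interpolation=cv2.INTER_CUBIC),alpha=1.6)
cv2.imwrite("pics/s5.png",cv2.hconcat([f(b[220:345,260:360],1),f(t[130:230,350:430],1)]))
E
```

```text
8.5 [ 426.88878312 -100.45328445  205.77276249] [-0.00912331  0.99942283  0.00961672  0.03127774] [0.02073976 0.25652552 0.0662501 ]
(0, -76, 54.4) [279.16451391 313.7691645 ] [402.62340102 164.69887881]
(0, 42.5, 54.4) [317.69675058 269.43247463] [355.4763723  165.52678634]
(0, -42.5, 54.4) [290.44920133 300.78456434] [389.25445664 164.93363909]
(-82.5, 144, 206.5) [317.80505107 175.24179478] [312.72129879 196.58410171]
(-88, 144, 197.5) [315.6023521  176.27678918] [312.97320296 199.29587526]
```

View pics/s5.png

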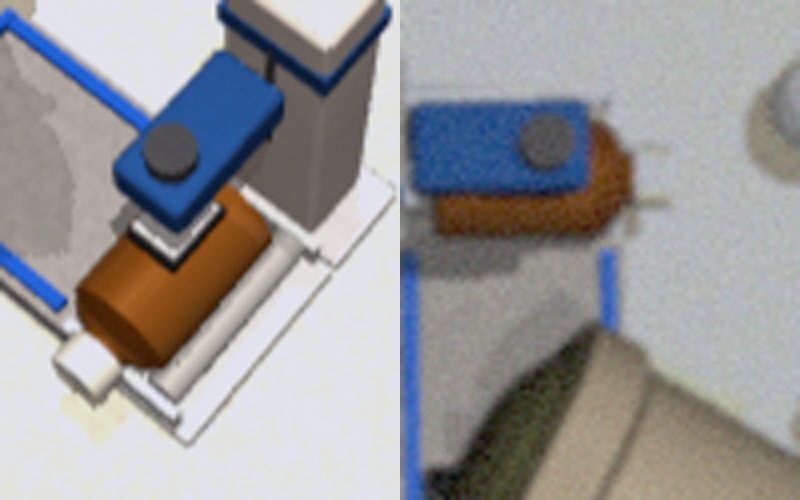

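The seated bottle's cap end at (278.7,313.7) in scene pixels matches the prediction for the nest (279.2,313.8). Next is the lever.

{"method": "arm_command", "body": {
  "increments": [
    {"dr": [0, -0.08, 0], "offset": [0, 0, -0.28], "hand": -1},
    {"dr": [0, 0, 0], "offset": [0.11, -0.298, 0], "hand": -1},
    {"dr": [0, 0, 0], "offset": [0.11, -0.298, 0], "hand": -1},
    {"dr": [0, 0, 0], "offset": [0.11, -0.298, 0], "hand": -1},
    {"dr": [0, 0, 0], "offset": [0.11, -0.298, 0], "hand": -1},
    {"dr": [0, 0, 0], "offset": [0, 0, 0], "hand": -1},
    {"dr": [0, 0, 0], "offset": [0, 0, 0], "hand": -1}
  ]
}}

```text
time_s: 9.3
eef_pos: [473.0, 42.9, 242.0]
ee_rot: [-0.009, 1.0, 0.01, 0.001]
force: [-0.0, -0.3, 0.5]
grip_width: -0.001
grip_force: 0.0
```

{"method": "arm_command", "body": {
  "increments": [
    {"dr": [0, 0, 0], "offset": [0.008, 0, 0.24], "hand": -1},
    {"dr": [0, 0, 0], "offset": [0, 0, 0.03], "hand": -1},
    {"dr": [0, 0, 0], "offset": [0, 0, 0.03], "hand": -1},
    {"dr": [0, 0, 0], "offset": [0, 0, 0.03], "hand": -1},
    {"dr": [0, 0, 0], "offset": [0, 0, 0.03], "hand": -1},
    {"dr": [0, 0, 0], "offset": [0, 0, 0], "hand": -1}
  ]
}}

```text
time_s: 9.9
eef_pos: [474.4, 42.9, 200.4]
ee_rot: [-0.009, 1.0, 0.009, 0.001]
force: [-2.5, 0.7, 4.5]
grip_width: -0.002
grip_force: 2.1
```

{"method": "arm_command", "body": {
  "increments": [
    {"dr": [0, 0, 0], "offset": [0, 0, 0.025], "hand": -1},
    {"dr": [0, 0, 0], "offset": [0, 0, 0.025], "hand": -1},
    {"dr": [0, 0, 0], "offset": [0, 0, 0.025], "hand": -1},
    {"dr": [0, 0, 0], "offset": [0, 0, 0.025], "hand": -1},
    {"dr": [0, 0, 0], "offset": [0, 0, 0.025], "hand": -1},
    {"dr": [0, 0, 0], "offset": [0, 0, 0.025], "hand": -1}
  ]
}}

```text
time_s: 10.5
eef_pos: [474.4, 43.2, 182.5]
ee_rot: [-0.009, 1.0, 0.009, 0.001]
force: [-6.0, -1.3, 8.3]
grip_width: 0.001
grip_force: 4.3
```

{"method": "arm_command", "body": {
  "increments": [
    {"dr": [0, 0, 0], "offset": [0, 0, 0.02], "hand": -1},
    {"dr": [0, 0, 0], "offset": [0, 0, 0], "hand": -1}
  ]
}}

```text
time_s: 10.7
eef_pos: [474.5, 43.2, 179.8]
ee_rot: [-0.009, 1.0, 0.009, 0.001]
force: [-2.5, -0.1, 2.6]
grip_width: -0.001
grip_force: 1.6
```

```bash
python3 - <<'E'
from rig import ctrl
import cv2
for i in range(4):
    s=ctrl.sense();print(s["time_s"],s["eef_pos"],s["force"]); b=ctrl.capture("scene")
E
```

```text
10.7 [474.54199947  43.24152038 179.77473315] [-2.49749177 -0.08657591  2.61848152]
10.75 [474.73460558  43.2596722  179.74705853] [-2.6037878   0.00935835  3.47754441]
10.8 [474.7664529   43.30216911 179.69325485] [-3.26206313 -1.41519381  5.8507474 ]
10.85 [474.7921873   43.30430202 179.67513047] [-5.10011289 -0.88330543  6.14567848]
```

```bash
python3 - <<'E'
from h import *
p=(568,-102.5,0)
for (u,v),X in [((172,268),(15,-20)),((222,212),(15,20)),((133,232),(-15,-20))]:
    m=np.array([260+u/4,220+v/4])
    r=least_squares(lambda q:proj("scene",l2w(p,(X[0],X[1],q[0])))-m,[100]);z=r.x[0]
    print(z,r.fun,"e=",175-42*.106-14-z,"touch th",.106+(z-84.4)/42)
E
```

```text
112.39700376958889 [-0.2629979  0.0228761] e= 44.15099623041111 touch th 0.7725953278473544
104.3103073018775 [ 0.78346075 -0.00899941] e= 52.2376926981225 touch th 0.580054935758988
107.2397436873392 [-2.44421459  0.35621349] e= 49.3082563126608 touch th 0.6498034211271236
```

{"method": "arm_command", "body": {
  "increments": [
    {"dr": [0, 0, 0], "offset": [0, 0, 0.0125], "hand": -1},
    {"dr": [0, 0, 0], "offset": [0, 0, 0.0125], "hand": -1},
    {"dr": [0, 0, 0], "offset": [0, 0, 0.0125], "hand": -1},
    {"dr": [0, 0, 0], "offset": [0, 0, 0.0125], "hand": -1}
  ]
}}

```text
time_s: 11.3
eef_pos: [474.6, 43.6, 173.5]
ee_rot: [-0.009, 1.0, 0.009, 0.001]
force: [-4.6, -0.9, 6.9]
grip_width: -0.002
grip_force: 3.6
```

{"method": "arm_command", "body": {
  "increments": [
    {"dr": [0, 0, 0], "offset": [0, 0, 0.0125], "hand": -1}
  ]
}}

```text
time_s: 11.4
eef_pos: [474.6, 43.6, 172.0]
ee_rot: [-0.009, 1.0, 0.009, 0.001]
force: [-3.9, -1.2, 7.4]
grip_width: -0.005
grip_force: 3.6
```

{"method": "arm_command", "body": {
  "increments": [
    {"dr": [0, 0, 0], "offset": [0, 0, 0.0125], "hand": -1}
  ]
}}

```text
time_s: 11.5
eef_pos: [474.6, 43.6, 170.5]
ee_rot: [-0.009, 1.0, 0.009, 0.001]
force: [-5.0, -1.0, 7.0]
grip_width: -0.002
grip_force: 3.6
```

{"method": "arm_command", "body": {
  "increments": [
    {"dr": [0, 0, 0], "offset": [0, 0, 0.0125], "hand": -1}
  ]
}}

```text
time_s: 11.6
eef_pos: [474.6, 43.7, 168.9]
ee_rot: [-0.009, 1.0, 0.009, 0.001]
force: [-5.5, -0.3, 6.7]
grip_width: 0.004
grip_force: 3.6
```

{"method": "arm_command", "body": {
  "increments": [
    {"dr": [0, 0, 0], "offset": [0, 0, 0.0125], "hand": -1}
  ]
}}

```text
time_s: 11.7
eef_pos: [474.5, 43.7, 167.4]
ee_rot: [-0.009, 1.0, 0.009, 0.001]
force: [-5.7, -0.9, 7.2]
grip_width: -0.002
grip_force: 4.0
```

{"method": "arm_command", "body": {
  "increments": [
    {"dr": [0, 0, 0], "offset": [0, 0, 0.0125], "hand": -1}
  ]
}}

```text
time_s: 11.8
eef_pos: [474.3, 43.7, 165.9]
ee_rot: [-0.009, 1.0, 0.009, 0.0]
force: [-7.2, -2.0, 8.9]
grip_width: 0.0
grip_force: 4.4
```

{"method": "arm_command", "body": {
  "increments": [
    {"dr": [0, 0, 0], "offset": [0, 0, 0.0125], "hand": -1}
  ]
}}

```text
time_s: 11.9
eef_pos: [474.4, 43.7, 164.5]
ee_rot: [-0.009, 1.0, 0.009, 0.001]
force: [-6.4, -1.3, 9.5]
grip_width: -0.002
grip_force: 4.7
```

{"method": "arm_command", "body": {
  "increments": [
    {"dr": [0, 0, 0], "offset": [0, 0, 0.0125], "hand": -1}
  ]
}}

```text
time_s: 12.0
eef_pos: [474.3, 43.7, 163.0]
ee_rot: [-0.009, 1.0, 0.009, 0.0]
force: [-8.1, -2.1, 9.6]
grip_width: 0.001
grip_force: 5.1
```

{"method": "arm_command", "body": {
  "increments": [
    {"dr": [0, 0, 0], "offset": [0, 0, 0.0125], "hand": -1}
  ]
}}

```text
time_s: 12.1
eef_pos: [474.3, 43.8, 161.6]
ee_rot: [-0.009, 1.0, 0.009, 0.0]
force: [-8.5, -0.4, 11.4]
grip_width: 0.001
grip_force: 5.4
```

```bash
python3 - <<'E'
from rig import ctrl
import cv2
b=ctrl.capture("scene")[220:345,260:360,::-1]
cv2.imwrite("pics/s6.png",cv2.convertScaleAbs(cv2.resize(b,(480,600),interpolation=cv2.INTER_CUBIC),alpha=1.6))
E
```

```text
(no output)
```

View pics/s6.png

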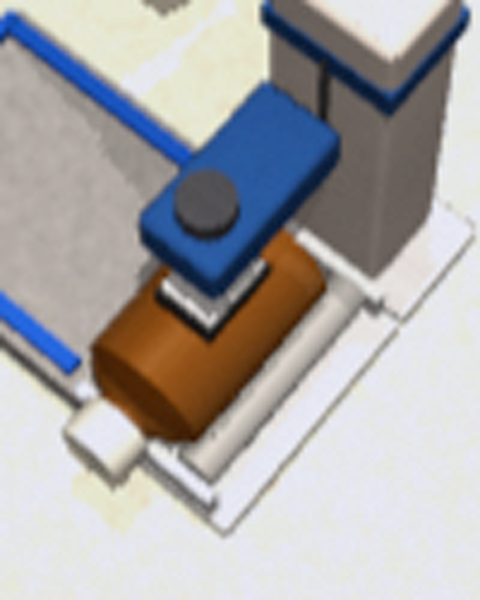

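The force was flat until the tip reached z≈169, then rose steadily. It is now about 7 mm past first touch, so roughly 9 N at the pad, and the picture shows the pad resting on the bottle near (210,338). I'll back off straight up.

{"method": "arm_command", "body": {
  "increments": [
    {"dr": [0, 0, 0], "offset": [0, 0, -0.03], "hand": -1},
    {"dr": [0, 0, 0], "offset": [0, 0, -0.1], "hand": -1},
    {"dr": [0, 0, 0], "offset": [-0.1, 0, -0.3], "hand": -1},
    {"dr": [0, 0, 0], "offset": [-0.1, 0, -0.3], "hand": -1},
    {"dr": [0, 0, 0], "offset": [0, 0, 0], "hand": -1},
    {"dr": [0, 0, 0], "offset": [0, 0, 0], "hand": -1}
  ]
}}

```text
time_s: 12.75
eef_pos: [450.9, 42.2, 249.1]
ee_rot: [-0.009, 1.0, 0.009, 0.002]
force: [1.0, 0.2, -0.9]
grip_width: -0.001
grip_force: 0.0
```

```bash
python3 - <<'E'
from h import *
import cv2
s=ctrl.sense();print(s["eef_pos"],s["force"])
M=[]
for n,lo,hi in(("top",(295,185),(335,215)),("scene",(290,150),(345,215))):
    im=ctrl.capture(n).astype(int);m=(im[:,:,0]>90)&(im[:,:,1]<60)&(im[:,:,2]<60)
    v,u=np.nonzero(m);k=(u>lo[0])&(u<hi[0])&(v>lo[1])&(v<hi[1]);M.append((n,u[k].mean(),v[k].mean()));print(n,k.sum(),M[-1])
f=lambda X:np.concatenate([proj(m[0],X)-m[1:] for m in M])
r=least_squares(f,[470,42,150]);print(r.x,r.fun, "theta",.6-np.arctan2(r.x[2]-150,568-r.x[0]))
E
```

```text
[450.94155861  42.15657033 249.08869379] [ 1.01886982  0.16296884 -0.88669406]
top 0 ('top', np.float64(nan), np.float64(nan))
scene 126 ('scene', np.float64(311.6984126984127), np.float64(184.13492063492063))<stdin>:7: RuntimeWarning: Mean of empty slice.
  ret = ret.dtype.type(ret / rcount)
Traceback (most recent call last):
ValueError: Residuals are not finite in the initial point.
```

```bash
python3 - <<'E'
from h import *
for t in(.106,.45,.5,.55,.575,.6):
    print(t,proj("scene",np.array([568-100*np.cos(.6-t),42.,150+100*np.sin(.6-t)])))
E
```

```text
0.106 [315.74957237 176.11966917]
0.45 [311.64034396 182.09171094]
0.5 [311.4328324  183.24414568]
0.55 [311.32244464 184.45836648]
0.575 [311.30332893 185.08751161]
0.6 [311.30805978 185.73073807]
```

```bash
python3 - <<'E'
import cv2,numpy as np
im=cv2.imread("pics/scene0.png")[:,:,::-1].astype(int);m=(im[:,:,0]>90)&(im[:,:,1]<60)&(im[:,:,2]<60)
v,u=np.nonzero(m);k=(u>290)&(u<345)&(v>150)&(v<215);print(k.sum(),u[k].mean(),v[k].mean())
E
```

```text
143 316.2587412587413 175.2027972027972
```

The lever has held at about 0.574 rad with no spring-back, so I'm handing in.

```bash
python3 -c "
from rig import ctrl
print(ctrl.finish_job())"
```

```text
the job is handed in; nothing more can be done
None
```

I handed the job in with the bottle seated between the rollers, the lever left at about 0.57 rad, and the pad pressing on the bottle with an estimated 9 N; the hand-in returned no verdict.

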